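Tile tray under the dust flap

TASK

With one fingertip press the yellow paddle down to swing the drying box's spring-closed blue flap open and keep it pressed, while the other fingertip pushes the tile tray by its red grip along the runway, under the raised flap and all the way to the stop inside. Then let go so that the flap shuts behind the tiles. Do not lift the tray, do not let the flap and the tray bump or rub each other, and leave everything else where it stands.

Things in the scene. Friction and masses are not known exactly. Their poses are not given: they have to be found in the camera images.
- drybox: Drying box for glazed test tiles, fixed on the table, with a runway before it. Origin on the table top under the middle of the closed flap; x runs along the runway into the box, y to its left, z up (box frame, mm below). Box: x 4 to 110, y -44 to 44, clear roof 55 high. Runway floor 6 above the table, from x = -220; guide rails 15 high at y = -26 and 26
- mouth (a point): middle of the mouth, on the runway floor right under the closed flap: box x 0, y 0, z 6 mm
- stop (a point): middle of the face of the orange stop inside the box, which halts the tray's deck: box x 70, y 0, z 16 mm
- shaft (a point): point on the axis of the flap's 8 mm steel shaft, in line with the panel: box x 0, y 60, z 38 mm. The shaft runs along box x from -211 to 15, in bearing blocks 16 mm wide and 44 mm high at x = -214 and 14
- flap_angle (a joint): angle of the spring-closed flap about its shaft: 0 closed, grows to 0.56 rad (hard stop) as the paddle is pressed down. A spring shuts it when it is let go; holding it open takes about 3 to 6 N at the middle of the paddle's width. The tiles clear the panel from about 0.4; hold it at 0.45 to 0.55 (pressing hard on the stop makes the fingertip drag)
- flap: the spring flap with its blue panel, 4 mm thick, across the mouth (closed: box y -40 to 52, 16 to 50 mm above the table). The tray's tail passes through the 10 mm gap between it and the runway floor, the tiles (20 mm) do not. It swings up sideways in its own plane; the tray cannot push it open. Origin on the shaft at the panel; axes as the box's when closed
- paddle_mid (a point): middle of the upper face of the flap's yellow paddle, box x -125, y 90, z 48 mm when closed, about z 31 fully pressed. Paddle: plate 150 mm long (box x -200 to -50), 50 wide (4 to 54 mm left of the shaft's axis), 4 thick; slopes up outwards 0.26 rad when closed, down 0.30 rad fully pressed. Pressed anywhere along it, it opens the flap; a fingertip can slide along it
- tray: loose tile tray on the runway, 0.14 to 0.28 kg. Origin under the centre of its wooden deck, 50 mm long and 44 wide, with three wet tiles reaching 20 mm high; x points into the box. A tail 14 mm wide, 6 high leads back to an upright red grip 12 mm thick, 32 wide, 46 high, rear face at x = -110. Fully home its origin is at box x = 45 mm, tail and grip still outside
- grip_back (a point): middle of the red grip block's rear face (the face to push), 30 mm above the tray's underside, at tray x = -110 mm
- post: white kiln post, upright cylinder 32 mm across, 60 mm high; stands to the right of the runway. Bystander, leave it; origin under its centre
- glazejar: amber glaze jar with a white cap, 54 mm across, 75 mm high; stands to the left of the box. Bystander, leave it; origin under its centre
- mug: terracotta mug, 80 mm across, 95 mm high. Bystander, leave it; origin under its centre
- bowl: white bowl, 130 mm across, 55 mm high. Bystander, leave it; origin under its centre
- brush: glaze brush lying on the table. Bystander, leave it
- rib: flat wooden throwing rib 100 x 50 x 8 mm. Bystander, leave it; origin under its centre
- cup: plaster-white cup, 72 mm across, 80 mm high. Bystander, leave it; origin under its centre
Mind the look-alikes: they are no part of the job. There is more than one size of the tray; the job needs the middle-sized.

How it is judged:
By the outcome, as a careful person would: the job done as asked, in the order asked, and still so for the second after the job is handed in, with the robot touching nothing.
It also fails if it takes over 45 s, if anything falls off the work surface, if the arm or the gripper's body presses on something with over 40 N, if the wrist force passes 120 N, or if a joint passes its speed limit or range.

ROBOT

A 6-joint arm with a two-finger parallel gripper is mounted at the origin on the work surface. World frame = base frame: x ahead of the robot, y to its left, z up, the work surface at z = 0. Lengths are in m, angles in rad, forces in N, time in s.
With the tool pointing down it reaches from about 0.425 to 0.95 m from the base axis. Payload 3.5 kg.
Tool frame: the origin (TCP) lies midway between the tips of the shut fingers; the grasp point (between the pads) lies 19 mm behind it (arm.hold_point_z is the distance from the TCP to the grasp point, in m); z points along the fingers, y is the line along which they close (so a half turn about z gives the same grasp; the last joint's range is limited). The gripper opens to 85 mm and grips with 20 to 120 N. Pads are 22 mm wide; open, the fingers measure 114 mm over their backs; the gripper's body (76 mm by 85 mm) begins 54 mm behind the grasp point. The pads swing forward as they close: fully open they stand 13 mm farther back than shut.
Start: joints at [1.172, 0.286, 1.577, -0, 1.279, -0.15], TCP at [0.166, 0.654, 0.2] pointing down, gripper open.
Joint ranges: [-2.77, 2.77], [-0.9, 2.22], [0.21, 2.48], [-1.53, 4.67], [0.24, 2.81], [-2.84, 2.84]. Speed limits (rad/s): [2.79, 2.79, 3.14, 3.14, 3.14, 3.14].

INTERFACE

Orientations are given as [roll, pitch, yaw] about the fixed x, y, z axes, in that order (R = Rz(yaw) Ry(pitch) Rx(roll)).
In Python, from rig import arm, vision gives the robot as it stands.
- The arm moves only by the tool move_arm, never from a script. Its argument "plan" is a list of rows, each an object of numbers: "tx", "ty", "tz": the shift along the tool's x, y, z in mm; "rx", "ry", "rz": the turn, a rotation vector about the tool's x, y, z in rad; "claw": the opening, from 0 (shut) to 1 (fully open). In form: [{"tx": .., "ty": .., "tz": .., "rx": .., "ry": .., "rz": .., "claw": ..}, ...]. A call has 1 to 8 rows; each row shifts and turns the commanded pose from where the row before left it, along the tool's axes as they then stand; what a row does not reach is not made up. A row lasts 1/8 s, in which the tool goes at most 62.5 mm and 10.7 degrees, less where a joint would pass 70% of its speed; a pose out of reach is approached as far as the arm can. A call is refused whole if a number of a shift passes 62.5 or a number of a turn 0.188, either way. A call with a gripper value outside its range is refused whole. The fingers move at their own pace and stop on an object; "grip_force" is the grip in N (left out, the last holds). Time passes only in rows, so rows that do not move let the fingers close. It gives the time, the measured TCP pose, the force, the opening and the grip force at its end, in the units of the state.
- arm.sense(): the state, without advancing time (a new reading comes with each control period).
- vision.camera(name): name is "scene" or "top" or "wrist"; returns the picture (400x640x3 uint8, red, green, blue); there is no depth.
- vision.calibration(name): a dict with "fovy" (degrees; the focal length in pixels is half the picture's height over the tangent of half this angle, whatever the lens; pixels are square), "cx", "cy" (the principal point, pixels), "R" (3x3) and "t" (3): a world point X has camera coordinates R X + t; the wrist camera has in their place "tool_from_camera" (4x4, takes a point from camera to tool coordinates, whose origin is the TCP and whose axes are the flange's). Camera axes: x right, y down, z forward; pixel columns grow to the right and rows downward; lengths in m; the calibration is good to about 2 mm. A picture is of the moment at which its call begins: read the wrist's pose just before it. calibration takes no time and is no camera call.
- arm.close_job(): hands the job in; it is judged then, once.
The state is a dict: "t": time; "qpos": joint angles; "qd": joint speeds; "joint_torque": joint torques, N m; "tcp_pos": TCP position; "ee_rot": TCP orientation; "ft_force": force on the tool from outside, world axes, zero at the start; "ft_torque": the same for the moment, N m; "opening": opening from 0.0 (shut) to 1.0 (fully open); "grasp_force": force on a finger pad.
Only numpy, scipy, OpenCV 4.12 (cv2) and the standard library are available. Lean on these libraries where they do the work, as an engineer would, in place of code of your own. Each camera call takes 0.05 s, during which the arm holds its last target. There are 200 camera calls.

## Working session

There is one attempt and no reset: what is moved stays moved. The work goes in short steps, Python scripts to look and compute and a tool call to move; the robot and the scene stay as the last step left them, time stands still between calls to the robot, and variables do not carry over. Pictures are saved under pics/ and viewed, at most 10 in all, crops included, and the job is handed in when it is done.

Besides the shell and the picture viewer there is one more tool, called after "Call:" in YAML: its name, and indented under it one key for each argument. move_arm: Moves the arm, as the interface text tells. Its arguments: {"type":"object","properties":{"plan":{"type":"array"},"grip_force":{"type":"number"}},"required":["plan"]}

```bash
ls; mkdir -p pics; cat > h.py <<'E'
import numpy as np, cv2
from rig import arm, vision
from scipy.spatial.transform import Rotation as Ro
def snap(n,f):
    im=vision.camera(n); cv2.imwrite('pics/'+f,im[:,:,::-1]); return im
def ray(n,u,v):
    c=vision.calibration(n); f=200/np.tan(np.radians(c['fovy'])/2)
    d=np.array([(u-c['cx'])/f,(v-c['cy'])/f,1]); R=np.array(c['R']); t=np.array(c['t'])
    return -R.T@t, R.T@d
def onz(n,u,v,z):
    o,d=ray(n,u,v); return o+d*(z-o[2])/d[2]
def proj(n,X):
    c=vision.calibration(n); f=200/np.tan(np.radians(c['fovy'])/2)
    p=np.array(c['R'])@np.array(X)+np.array(c['t']); return c['cx']+f*p[0]/p[2], c['cy']+f*p[1]/p[2]
E
python3 - <<'E'
from h import *
for n in('top','scene'):
    snap(n,n+'0.png'); c=vision.calibration(n); print(n,c['fovy'],(-np.array(c['R']).T@c['t']).round(3))
print(arm.sense())
E
```

```text
pics
top 48.502150883126845 [0.275 0.041 1.345]
scene 56.087747565576635 [ 0.826 -0.424  0.777]
{'t': 0.1, 'qpos': array([ 1.17199220e+00,  2.87102427e-01,  1.57802865e+00, -4.64297477e-05,
        1.27861294e+00, -1.49992375e-01]), 'qd': array([-0.00034455, -0.0011435 , -0.00237552,  0.00016497, -0.00203242,
       -0.00080349]), 'joint_torque': array([ 3.49477996e-04, -4.07296801e+01, -2.93698883e+01, -1.76080594e-04,
        3.45273402e-03, -2.30741131e-05]), 'tcp_pos': array([0.16593826, 0.65360058, 0.19886973]), 'ee_rot': array([-3.13945880e+00, -2.77546106e-04,  2.89279402e+00]), 'ft_force': array([-0.03476943, -0.47587195, -0.48796103]), 'ft_torque': array([-0.06684801, -0.00930917,  0.03881978]), 'grasp_force': 0.0, 'opening': 1.0013952759354268}
```

View pics/top0.png

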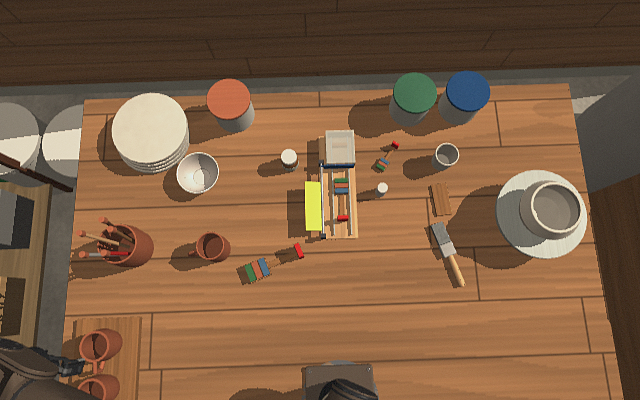

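View pics/scene0.png

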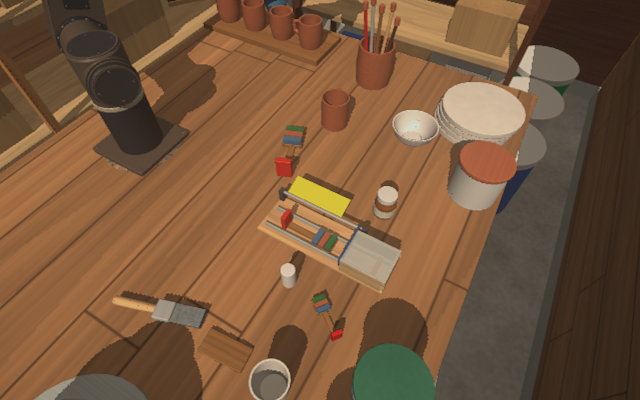

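The top view shows three trays: a large one at (270,265), a small one at (387,157), and one on the runway at (342,197). The yellow paddle is at (313,206) and the box at (340,150). The tray on the runway should be the middle-sized one. I'll measure it and confirm in an enlarged crop.

```bash
python3 - <<'E'
from h import *
im=cv2.imread('pics/top0.png'); hsv=cv2.cvtColor(im,cv2.COLOR_BGR2HSV)
y=cv2.inRange(hsv,(25,150,120),(35,255,255)); r=cv2.inRange(hsv,(0,200,90),(5,255,255))|cv2.inRange(hsv,(174,200,90),(180,255,255))
c=max(cv2.findContours(y,0,2)[0],key=cv2.contourArea); b=cv2.boxPoints(cv2.minAreaRect(c)); print(b)
P=np.array([onz('top',*p,.048) for p in b]); print(P.round(4)); print('paddle mid',P.mean(0), [np.linalg.norm(P[i]-P[i-1]).round(4) for i in range(4)])
for c in cv2.findContours(r,0,2)[0]:
    if cv2.contourArea(c)>15:
        q=cv2.minAreaRect(c); print('red',q, onz('top',*q[0],.052).round(4))
sc=cv2.resize(im[120:290,230:430],None,fx=4,fy=4,interpolation=cv2.INTER_CUBIC)
s=cv2.imread('pics/scene0.png')
hs=cv2.cvtColor(s,cv2.COLOR_BGR2HSV)
y=cv2.inRange(hs,(25,150,120),(35,255,255)); c=max(cv2.findContours(y,0,2)[0],key=cv2.contourArea); m=cv2.moments(c); u,v=m['m10']/m['m00'],m['m01']/m['m00']; print('scene paddle',onz('scene',u,v,.048).round(4))
cv2.imwrite('pics/crop0.png',sc[:600])
E
```

```text
[[304.99997 229.99998]
 [304.99997 180.99998]
 [320.99997 180.99998]
 [320.99997 229.99998]]
[[0.4812 0.0831 0.048 ]
 [0.6309 0.0789 0.048 ]
 [0.6291 0.0305 0.048 ]
 [0.4795 0.0359 0.048 ]]
paddle mid [0.55518003 0.0570595  0.048     ] [np.float64(0.0472), np.float64(0.1498), np.float64(0.0484), np.float64(0.1498)]
red ((298.4310302734375, 250.17242431640625), (14.312403678894043, 4.333112716674805), 66.80140686035156) [0.422  0.1037 0.052 ]
scene paddle [0.5575 0.0556 0.048 ]
```

View pics/crop0.png

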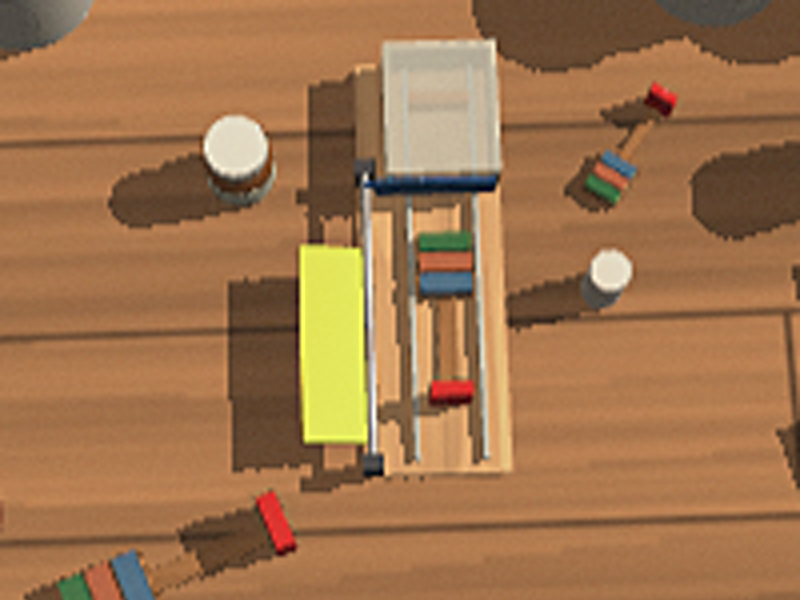

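The crop confirms the tray on the runway is the middle-sized one. Its red grip is at about (343,218) in the top view, and its tiles are clear of the blue flap. Next I'll fit the box axis and the grip position.

```bash
python3 - <<'E'
from h import *
C=lambda u,v,z: onz('top',230+(u+.5)/4-.5,120+(v+.5)/4-.5,z)[:2]
def yaw(a,b): d=b-a; return np.arctan2(d[1],d[0])
sh=(C(374,440,.042),C(365.5,190,.042)); print('shaft',sh,yaw(*sh))
for p in (((417,458),(408.5,195)),((486.5,458),(475,195))):
    a=C(*p[0],.015);b=C(*p[1],.015);print('rail',a,b,yaw(a,b))
a=C(304.5,441,.055);b=C(300,247,.055);print('paddle outer',a,b,yaw(a,b))
a=C(367,441,.042);b=C(363,250,.042);print('paddle inner',a,b,yaw(a,b))
a=C(383,42,.06);b=C(495,40,.06);print('box rear top',a,b,yaw(b,a)-np.pi/2)
print('runway front right',C(511,470,.006),'left',C(330,478,0))
print('grip top centre',C(452,385,.052),'grip L/R',C(433,385,.052),C(472,385,.052), 'rear top',C(452,392,.052))
print('tiles front',C(445,232,.026),'flap top',C(435,176,.05))
print('jar',C(237,147,.075),'post',C(610,262,.06))
print(np.array(vision.calibration('wrist')['tool_from_camera']).round(3),vision.calibration('wrist')['fovy'])
E
```

```text
shaft (array([0.48131623, 0.02950924]), array([0.67476203, 0.02881936])) -0.0035662121398135015
rail [ 0.4706974  -0.00265322] [ 0.67773813 -0.00484548] -0.0105881487996681
rail [ 0.46879363 -0.05506663] [ 0.67583083 -0.05673543] -0.008060176702295486
paddle outer [0.48037058 0.08061756] [0.62786472 0.079811  ] -0.005468376586040927
paddle inner [0.48075662 0.03472154] [0.62730653 0.0324356 ] -0.01559707482886556
box rear top [0.78758675 0.01122343] [ 0.78603334 -0.07503718] -0.01800644592237921
runway front right [ 0.4602671  -0.07381571] left [0.45997458 0.06370711]
grip top centre [ 0.51875136 -0.02966444] grip L/R [ 0.51926376 -0.01560306] [ 0.51821203 -0.04446496] rear top [ 0.51348797 -0.02941648]
tiles front [ 0.64366727 -0.03133993] flap top [ 0.6814894  -0.02445163]
jar [0.70184236 0.12431173] post [ 0.60639257 -0.15167096]
[[ 0.001 -0.962 -0.274  0.07 ]
 [ 1.     0.001 -0.    -0.001]
 [ 0.001 -0.274  0.962 -0.174]
 [ 0.     0.     0.     1.   ]] 66.15213405032077
```

Call:
move_arm:
  plan:
    - {"rz": -0.12,"claw": 1}
    - {"rz": -0.12,"claw": 1}
    - {"tx": -23,"ty": -45}
    - {"tx": -23,"ty": -45}
    - {"tx": -23,"ty": -45}
    - {"tx": -23,"ty": -45}
    - {"tx": -23,"ty": -45}
    - {"tx": -23,"ty": -45}

```text
invalid input at $.plan[0]: expected keys tx, ty, tz, rx, ry, rz, claw
```

Call:
move_arm:
  plan:
    - {"tx": -23,"ty": -45}
    - {"tx": -23,"ty": -45}
    - {"tx": -23,"ty": -45}
    - {"tx": -23,"ty": -45}
    - {"tx": -23,"ty": -45}
    - {"tx": -23,"ty": -45}
    - {"tx": -23,"ty": -45}
    - {"tx": -23,"ty": -45}

```text
invalid input at $.plan[0]: expected keys tx, ty, tz, rx, ry, rz, claw
```

Call:
move_arm:
  plan:
    - {"tx": 0,"ty": 0,"tz": 0,"rx": 0,"ry": 0,"rz": -0.12,"claw": 1}
    - {"tx": 0,"ty": 0,"tz": 0,"rx": 0,"ry": 0,"rz": -0.12,"claw": 1}
    - {"tx": -23,"ty": -45,"tz": 0,"rx": 0,"ry": 0,"rz": 0,"claw": 1}
    - {"tx": -23,"ty": -45,"tz": 0,"rx": 0,"ry": 0,"rz": 0,"claw": 1}
    - {"tx": -23,"ty": -45,"tz": 0,"rx": 0,"ry": 0,"rz": 0,"claw": 1}
    - {"tx": -23,"ty": -45,"tz": 0,"rx": 0,"ry": 0,"rz": 0,"claw": 1}
    - {"tx": -23,"ty": -45,"tz": 0,"rx": 0,"ry": 0,"rz": 0,"claw": 1}
    - {"tx": -23,"ty": -45,"tz": 0,"rx": 0,"ry": 0,"rz": 0,"claw": 1}

```text
t: 1.1
tcp_pos: [0.302, 0.3813, 0.1997]
ee_rot: [-3.141, -0.0, 3.133]
ft_force: [0.2, -0.1, 0.3]
opening: 0.998
grasp_force: 0.0
```

Call:
move_arm:
  plan:
    - {"tx": -23,"ty": -45,"tz": 0,"rx": 0,"ry": 0,"rz": 0,"claw": 1}
    - {"tx": -23,"ty": -45,"tz": 0,"rx": 0,"ry": 0,"rz": 0,"claw": 1}
    - {"tx": -23,"ty": -45,"tz": 0,"rx": 0,"ry": 0,"rz": 0,"claw": 1}
    - {"tx": -23,"ty": -45,"tz": 0,"rx": 0,"ry": 0,"rz": 0,"claw": 1}
    - {"tx": -23,"ty": -45,"tz": 0,"rx": 0,"ry": 0,"rz": 0,"claw": 1}
    - {"tx": -23,"ty": -45,"tz": 0,"rx": 0,"ry": 0,"rz": 0,"claw": 1}
    - {"tx": -23,"ty": -45,"tz": 0,"rx": 0,"ry": 0,"rz": 0,"claw": 1}
    - {"tx": -23,"ty": -45,"tz": 0,"rx": 0,"ry": 0,"rz": 0,"claw": 1}

```text
t: 2.1
tcp_pos: [0.4828, 0.0198, 0.1998]
ee_rot: [3.141, -0.0, 3.133]
ft_force: [1.5, -0.1, -0.1]
opening: 1.0
grasp_force: 0.0
```

```bash
python3 - <<'E'
from h import *
s=arm.sense();print(s['tcp_pos'].round(4),s['ee_rot'].round(4),s['ft_force'].round(2),s['qd'].round(3))
snap('wrist','w1.png')
E
```

```text
[0.4828 0.0198 0.1998] [ 3.1413e+00 -4.0000e-04  3.1325e+00] [ 1.55 -0.13 -0.07] [-0.723  0.373 -0.325  0.001 -0.054 -0.718]
```

View pics/w1.png

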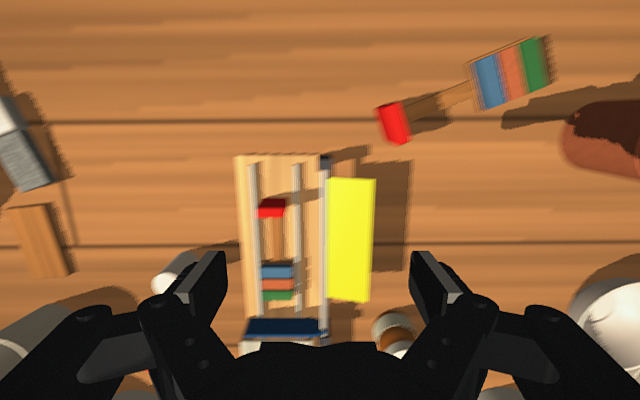

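The wrist view was taken while the arm was still moving, so it is blurred. It shows the red grip at (272,207), the paddle at (350,238) and the fingers at (205,285) and (435,285). I'll measure again now that the arm is still.

```bash
python3 - <<'E'
from h import *
vision.camera('wrist'); vision.camera('wrist')
s=arm.sense(); im=vision.camera('wrist'); c=vision.calibration('wrist'); T=np.array(c['tool_from_camera'])
R=Ro.from_euler('xyz',s['ee_rot']).as_matrix(); f=200/np.tan(np.radians(c['fovy'])/2)
print(s['tcp_pos'].round(4),s['ee_rot'].round(4),s['ft_force'].round(2))
def W(u,v,z):
    d=R@T[:3,:3]@np.array([(u-c['cx'])/f,(v-c['cy'])/f,1]); o=s['tcp_pos']+R@T[:3,3]; return o+d*(z-o[2])/d[2]
hsv=cv2.cvtColor(im,cv2.COLOR_RGB2HSV)
y=cv2.inRange(hsv,(25,150,120),(35,255,255)); r=cv2.inRange(hsv,(0,190,60),(4,255,255))|cv2.inRange(hsv,(175,190,60),(180,255,255))
def q(m):
    p=cv2.approxPolyDP(cv2.convexHull(m),3,True)[:,0]; return p
cy=max(cv2.findContours(y,0,2)[0],key=cv2.contourArea)
for p in q(cy): print('pad',p,W(*p,.048)[:2].round(4))
for cc in cv2.findContours(r,0,2)[0]:
    if cv2.contourArea(cc)>60:
        print('red',cv2.boundingRect(cc))
        for p in q(cc): print('   ',p,'top',W(*p,.052)[:2].round(4),'foot',W(*p,.012)[:2].round(4))
cv2.imwrite('pics/w2.png',cv2.resize(im[130:360,180:480,::-1],None,fx=2.5,fy=2.5))
E
```

```text
[0.4829 0.0197 0.1996] [ 3.1413e+00 -1.2000e-03  3.1288e+00] [ 0.23  0.48 -0.65]
pad [331 176] [0.4771 0.0336]
pad [376 178] [0.4799 0.0821]
pad [370 300] [0.6304 0.0808]
pad [330 294] [0.6216 0.0323]
red (259, 197, 32, 20)
    [290 197] top [ 0.4989 -0.011 ] foot [ 0.5096 -0.0149]
    [287 215] top [ 0.5194 -0.0151] foot [ 0.5327 -0.0195]
    [260 216] top [ 0.5202 -0.0449] foot [ 0.5336 -0.053 ]
    [259 208] top [ 0.511  -0.0455] foot [ 0.5232 -0.0536]
    [266 197] top [ 0.4986 -0.0371] foot [ 0.5093 -0.0442]
red (378, 100, 36, 43)
    [379 106] top [0.4058 0.0815] foot [0.4049 0.0891]
    [401 100] top [0.4003 0.1031] foot [0.3988 0.1134]
    [413 138] top [0.4377 0.1177] foot [0.4408 0.1299]
    [405 142] top [0.4416 0.1098] foot [0.4452 0.1209]
    [390 139] top [0.4384 0.0941] foot [0.4416 0.1033]
```

View pics/w2.png

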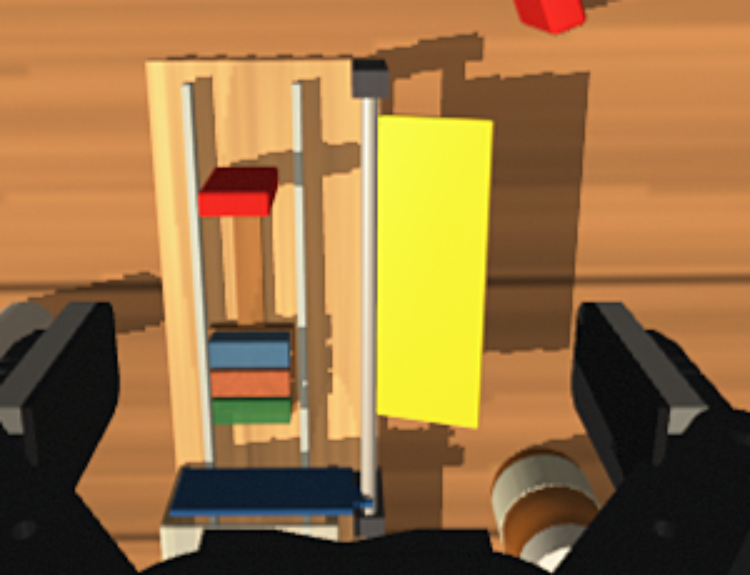

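The wrist view shows the grip's rear face at about x = 0.511, y = -0.030, and the paddle spanning x 0.478 to 0.630. The fingers straddle both as planned, so I'll descend.

Call:
move_arm:
  plan:
    - {"tx": -7,"ty": 0,"tz": 40,"rx": 0,"ry": 0,"rz": 0,"claw": 1}
    - {"tx": 0,"ty": 0,"tz": 40,"rx": 0,"ry": 0,"rz": 0,"claw": 1}
    - {"tx": 0,"ty": 0,"tz": 35,"rx": 0,"ry": 0,"rz": 0,"claw": 1}
    - {"tx": 0,"ty": 0,"tz": 25,"rx": 0,"ry": 0,"rz": 0,"claw": 1}
    - {"tx": 0,"ty": 0,"tz": 12,"rx": 0,"ry": 0,"rz": 0,"claw": 1}
    - {"tx": 0,"ty": 0,"tz": 0,"rx": 0,"ry": 0,"rz": 0,"claw": 1}
    - {"tx": 0,"ty": 0,"tz": 0,"rx": 0,"ry": 0,"rz": 0,"claw": 1}

```text
t: 3.18
tcp_pos: [0.4906, 0.0216, 0.0494]
ee_rot: [-3.141, 0.002, 3.133]
ft_force: [0.3, -0.7, 0.8]
opening: 1.001
grasp_force: 0.0
```

Call:
move_arm:
  plan:
    - {"tx": 0,"ty": 0,"tz": 4,"rx": 0,"ry": 0,"rz": 0,"claw": 1}
    - {"tx": 0,"ty": 0,"tz": 4,"rx": 0,"ry": 0,"rz": 0,"claw": 1}
    - {"tx": 0,"ty": 0,"tz": 4,"rx": 0,"ry": 0,"rz": 0,"claw": 1}
    - {"tx": 0,"ty": 0,"tz": 0,"rx": 0,"ry": 0,"rz": 0,"claw": 1}
    - {"tx": 0,"ty": 0,"tz": 0,"rx": 0,"ry": 0,"rz": 0,"claw": 1}

```text
t: 3.8
tcp_pos: [0.4896, 0.0213, 0.0361]
ee_rot: [3.142, -0.0, 3.133]
ft_force: [-0.2, -0.2, 0.9]
opening: 0.998
grasp_force: 0.0
```

Call:
move_arm:
  plan:
    - {"tx": 0,"ty": -1,"tz": 4,"rx": 0,"ry": 0,"rz": 0,"claw": 1}
    - {"tx": 0,"ty": -1,"tz": 4,"rx": 0,"ry": 0,"rz": 0,"claw": 1}
    - {"tx": 0,"ty": 0,"tz": 3,"rx": 0,"ry": 0,"rz": 0,"claw": 1}
    - {"tx": 0,"ty": 0,"tz": 0,"rx": 0,"ry": 0,"rz": 0,"claw": 1}
    - {"tx": 0,"ty": 0,"tz": 0,"rx": 0,"ry": 0,"rz": 0,"claw": 1}

```text
t: 4.42
tcp_pos: [0.4897, 0.0193, 0.0251]
ee_rot: [-3.142, 0.0, 3.133]
ft_force: [0.4, -0.5, -1.4]
opening: 1.002
grasp_force: 0.0
```

```bash
python3 - <<'E'
from h import *
a=snap('scene','s2.png'); s=arm.sense(); print(s['tcp_pos'].round(4),s['ft_force'].round(2),s['ft_torque'].round(2))
cv2.imwrite('pics/s2c.png',cv2.resize(a[140:310,230:430,::-1],None,fx=3.5,fy=3.5,interpolation=2))
E
```

```text
[0.4897 0.0193 0.0252] [-0.22 -0.16 -0.75] [-0.02 -0.01 -0.04]
```

View pics/s2c.png

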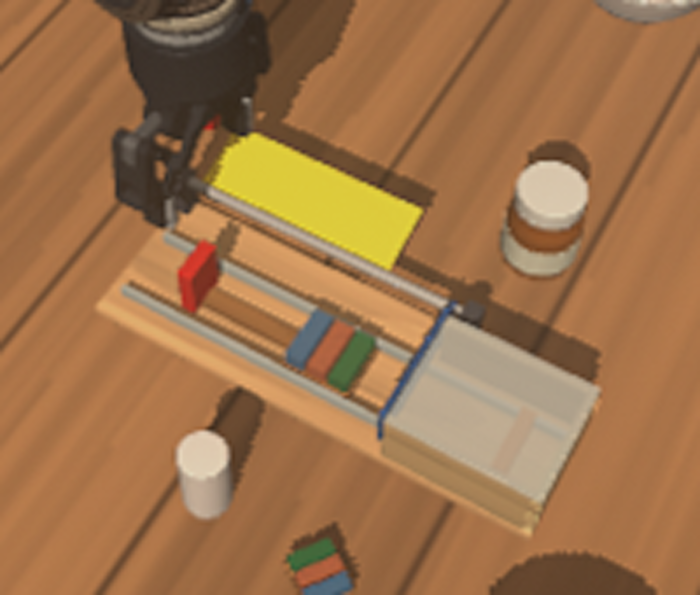

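```bash
python3 - <<'E'
from h import *
for n,X in dict(push=(.49,-.0305,.038),pushfront=(.501,-.0305,.038),pad=(.49,.069,.038),tcp=(.49,.0193,.025),gripback=(.511,-.03,.036),block=(.466,.0295,.044)).items():
    u,v=proj('scene',X); print(n,round((u-230)*3.5),round((v-140)*3.5))
s=arm.sense(); T=np.array(vision.calibration('wrist')['tool_from_camera']); c=vision.calibration('wrist'); f=200/np.tan(np.radians(c['fovy'])/2)
for p in ((0,.0425,-.013),(0,.0425,-.025),(0,.0425,-.035),(0,.05,-.013),(.011,.0425,-.013),(-.011,.0425,-.013)):
    q=np.linalg.inv(T)@np.array([*p,1]); print(p,(c['cx']+f*q[0]/q[2]).round(),(c['cy']+f*q[1]/q[2]).round())
E
```

```text
push 164 252
pushfront 178 259
pad 241 154
tcp 205 212
gripback 191 266
block 182 173
(0, 0.0425, -0.013) 394.0 243.0
(0, 0.0425, -0.025) 399.0 252.0
(0, 0.0425, -0.035) 404.0 261.0
(0, 0.05, -0.013) 407.0 243.0
(0.011, 0.0425, -0.013) 395.0 225.0
(-0.011, 0.0425, -0.013) 392.0 260.0
```

The flap is still closed at (420,370) in the crop, and the fingertips are higher than I predicted. I'll go down by touch.

Call:
move_arm:
  plan:
    - {"tx": 0,"ty": 0,"tz": 3,"rx": 0,"ry": 0,"rz": 0,"claw": 1}
    - {"tx": 0,"ty": 0,"tz": 3,"rx": 0,"ry": 0,"rz": 0,"claw": 1}
    - {"tx": 0,"ty": 0,"tz": 0,"rx": 0,"ry": 0,"rz": 0,"claw": 1}

```text
t: 4.85
tcp_pos: [0.4892, 0.0194, 0.0187]
ee_rot: [3.141, -0.001, 3.133]
ft_force: [0.1, -0.2, 0.2]
opening: 1.0
grasp_force: 0.0
```

Call:
move_arm:
  plan:
    - {"tx": 0,"ty": 0,"tz": 3,"rx": 0,"ry": 0,"rz": 0,"claw": 1}
    - {"tx": 0,"ty": 0,"tz": 3,"rx": 0,"ry": 0,"rz": 0,"claw": 1}
    - {"tx": 0,"ty": 0,"tz": 0,"rx": 0,"ry": 0,"rz": 0,"claw": 1}

```text
t: 5.22
tcp_pos: [0.4893, 0.0194, 0.0128]
ee_rot: [3.141, -0.001, 3.133]
ft_force: [0.3, 0.7, 0.3]
opening: 1.0
grasp_force: 0.0
```

```bash
python3 - <<'E'
from h import *
a=snap('scene','s3.png'); s=arm.sense(); print(s['tcp_pos'].round(4),s['ft_force'].round(2),s['ft_torque'].round(2))
cv2.imwrite('pics/s3c.png',cv2.resize(a[140:310,230:430,::-1],None,fx=3.5,fy=3.5,interpolation=2))
E
```

```text
[0.4894 0.0194 0.0129] [ 0.87 -0.13 -0.04] [-0.01  0.02  0.  ]
```

View pics/s3c.png

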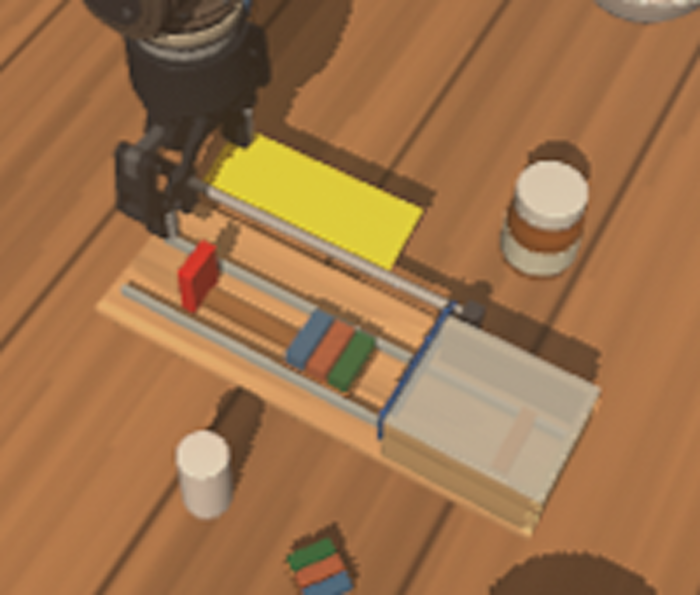

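The fingertips are just above the paddle, at about (245,143) in the crop, and the flap is still shut. I'll continue down in small steps.

Call:
move_arm:
  plan:
    - {"tx": 0,"ty": 0,"tz": 2,"rx": 0,"ry": 0,"rz": 0,"claw": 1}
    - {"tx": 0,"ty": 0,"tz": 2,"rx": 0,"ry": 0,"rz": 0,"claw": 1}
    - {"tx": 0,"ty": 0,"tz": 0,"rx": 0,"ry": 0,"rz": 0,"claw": 1}

```text
t: 5.65
tcp_pos: [0.4894, 0.0194, 0.0089]
ee_rot: [3.142, -0.0, 3.133]
ft_force: [1.0, -0.5, -0.4]
opening: 0.995
grasp_force: 0.0
```

Call:
move_arm:
  plan:
    - {"tx": 0,"ty": 0,"tz": 2,"rx": 0,"ry": 0,"rz": 0,"claw": 1}
    - {"tx": 0,"ty": 0,"tz": 2,"rx": 0,"ry": 0,"rz": 0,"claw": 1}
    - {"tx": 0,"ty": 0,"tz": 0,"rx": 0,"ry": 0,"rz": 0,"claw": 1}

```text
t: 6.02
tcp_pos: [0.4897, 0.0194, 0.0053]
ee_rot: [3.141, -0.0, 3.133]
ft_force: [-0.9, 1.1, 1.1]
opening: 1.003
grasp_force: 0.9
```

Call:
move_arm:
  plan:
    - {"tx": 0,"ty": 0,"tz": 2,"rx": 0,"ry": 0,"rz": 0,"claw": 1}
    - {"tx": 0,"ty": 0,"tz": 2,"rx": 0,"ry": 0,"rz": 0,"claw": 1}
    - {"tx": 0,"ty": 0,"tz": 0,"rx": 0,"ry": 0,"rz": 0,"claw": 1}

```text
t: 6.4
tcp_pos: [0.49, 0.0194, 0.0012]
ee_rot: [3.141, 0.001, 3.132]
ft_force: [-0.0, 1.8, 2.8]
opening: 1.0
grasp_force: 1.2
```

```bash
python3 - <<'E'
from h import *
a=snap('scene','s4.png'); s=arm.sense(); print(s['tcp_pos'].round(4),s['ft_force'].round(2),s['ft_torque'].round(2),s['grasp_force'])
w=vision.camera('wrist')[:,:,::-1]
cv2.imwrite('pics/s4c.png',np.hstack([cv2.resize(a[140:270,250:380,::-1],(400,400),interpolation=2),cv2.resize(w,None,fx=.625,fy=1)]))
cv2.imwrite('pics/w4.png',w)
E
```

```text
[0.4899 0.0194 0.0012] [0.29 1.06 3.55] [ 0.36 -0.03  0.03] 1.1947832997248042
```

View pics/s4c.png

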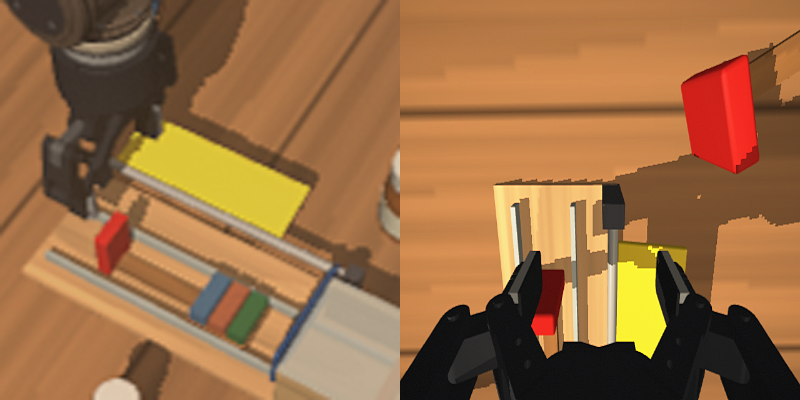

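```bash
python3 - <<'E'
from h import *
for f in('scene0','s3','s4'):
    im=cv2.imread(f'pics/{f}.png'); hs=cv2.cvtColor(im,cv2.COLOR_BGR2HSV)
    b=cv2.inRange(hs,(105,150,40),(125,255,255)); b[:,:330]=0;b[:215]=0;b[275:]=0;b[:,375:]=0
    p=np.argwhere(b)[:,::-1]; print(f,len(p),'lowest',p[p[:,1].argmax()],'highest',p[p[:,1].argmin()])
    y=cv2.inRange(hs,(25,150,120),(35,255,255)); c=max(cv2.findContours(y,0,2)[0],key=cv2.contourArea)
    print(cv2.approxPolyDP(cv2.convexHull(c),3,True)[:,0].tolist())
def B(x,y,z): 
    c,s=np.cos(-.008),np.sin(-.008); return (.68+(c*x-s*y)/1e3,-.0305+(s*x+c*y)/1e3,z/1e3)
for ph in (0,.1,.2,.3,.5):
    F=lambda dy,dz:(60+dy*np.cos(ph)+dz*np.sin(ph), 38-dy*np.sin(ph)+dz*np.cos(ph))
    s=.26-ph
    print(ph,'flap far low/top',np.round(proj('scene',B(-2,*F(-100,-22)))),np.round(proj('scene',B(-2,*F(-100,12)))),'paddle outer end',np.round(proj('scene',B(-50,60+54*np.cos(s),40+54*np.sin(s)))))
for z in (30,40,50,60): print('tips z',z,np.round(proj('scene',(.501,-.023,z/1e3)),1),np.round(proj('scene',(.501,.062,z/1e3)),1))
a=cv2.imread('pics/s4.png')[170:225,255:320]; cv2.imwrite('pics/s4z.png',cv2.resize(a,None,fx=9,fy=9,interpolation=2))
E
```

```text
Traceback (most recent call last):
ValueError: attempt to get argmax of an empty sequence
```

```bash
python3 - <<'E'
from h import *
for f in('scene0','s3','s4'):
    im=cv2.imread(f'pics/{f}.png'); hs=cv2.cvtColor(im,cv2.COLOR_BGR2HSV)
    b=cv2.inRange(hs,(100,100,30),(130,255,255)); b[:,:335]=0;b[:215]=0;b[275:]=0;b[:,380:]=0
    p=np.argwhere(b)[:,::-1]; print(f,len(p),'lowest',p[p[:,1].argmax()],'highest',p[p[:,1].argmin()])
    y=cv2.inRange(hs,(25,150,120),(35,255,255)); c=max(cv2.findContours(y,0,2)[0],key=cv2.contourArea)
    print(cv2.approxPolyDP(cv2.convexHull(c),3,True)[:,0].tolist())
def B(x,y,z): 
    c,s=np.cos(-.008),np.sin(-.008); return (.68+(c*x-s*y)/1e3,-.0305+(s*x+c*y)/1e3,z/1e3)
for ph in (0,.1,.2,.3,.5):
    F=lambda dy,dz:(60+dy*np.cos(ph)+dz*np.sin(ph), 38-dy*np.sin(ph)+dz*np.cos(ph))
    s=.26-ph
    print(ph,'flap far low/top',np.round(proj('scene',B(-2,*F(-100,-22)))),np.round(proj('scene',B(-2,*F(-100,12)))),'paddle outer end',np.round(proj('scene',B(-50,60+54*np.cos(s),40+54*np.sin(s)))))
for z in (30,40,50,60): print('tips z',z,np.round(proj('scene',(.501,-.023,z/1e3)),1),np.round(proj('scene',(.501,.062,z/1e3)),1))
E
```

```text
scene0 26 lowest [338 264] highest [357 228]
[[297, 177], [349, 199], [342, 214], [288, 191]]
s3 25 lowest [338 264] highest [357 228]
[[290, 192], [305, 179], [349, 201], [340, 216]]
s4 20 lowest [338 262] highest [353 235]
[[304, 180], [349, 202], [340, 216], [292, 193]]
0 flap far low/top [338. 265.] [339. 258.] paddle outer end [351. 199.]
0.1 flap far low/top [338. 263.] [339. 255.] paddle outer end [351. 200.]
0.2 flap far low/top [338. 262.] [340. 252.] paddle outer end [351. 201.]
0.3 flap far low/top [338. 259.] [341. 248.] paddle outer end [351. 202.]
0.5 flap far low/top [339. 254.] [344. 241.] paddle outer end [351. 205.]
tips z 30 [282.7 213.5] [301.2 189.4]
tips z 40 [282.4 211.1] [301. 187.]
tips z 50 [282.1 208.7] [300.9 184.5]
tips z 60 [281.8 206.3] [300.8 181.9]
```

Call:
move_arm:
  plan:
    - {"tx": 0,"ty": 0,"tz": 3,"rx": 0,"ry": 0,"rz": 0,"claw": 1}
    - {"tx": 0,"ty": 0,"tz": 3,"rx": 0,"ry": 0,"rz": 0,"claw": 1}
    - {"tx": 0,"ty": 0,"tz": 0,"rx": 0,"ry": 0,"rz": 0,"claw": 1}

```text
t: 6.88
tcp_pos: [0.4899, 0.0195, -0.005]
ee_rot: [3.141, 0.001, 3.132]
ft_force: [1.1, 2.3, 2.9]
opening: 1.0
grasp_force: 1.8
```

```bash
cat > fl.py <<'E'
from h import *
import sys
f=sys.argv[1]; snap('scene',f+'.png'); snap('top',f+'t.png'); snap('wrist',f+'w.png'); s=arm.sense(); print(s['tcp_pos'].round(4),s['ft_force'].round(2),s['grasp_force'],s['t'])
im=cv2.imread(f'pics/{f}.png'); hs=cv2.cvtColor(im,cv2.COLOR_BGR2HSV)
b=cv2.inRange(hs,(100,100,30),(130,255,255)); b[:,:335]=0;b[:215]=0;b[275:]=0;b[:,380:]=0
p=np.argwhere(b)[:,::-1]; print(len(p),p[p[:,1].argmax()],p[p[:,1].argmin()]) if len(p) else print('no blue')
y=cv2.inRange(hs,(25,150,120),(35,255,255)); c=max(cv2.findContours(y,0,2)[0],key=cv2.contourArea)
print(cv2.approxPolyDP(cv2.convexHull(c),3,True)[:,0].tolist())
r=cv2.inRange(hs,(0,190,60),(5,255,255))|cv2.inRange(hs,(175,190,60),(180,255,255))
for c in cv2.findContours(r,0,2)[0]:
    x,yy,w,h=cv2.boundingRect(c)
    if 260<x<360 and 195<yy<270 and w*h>20: print('grip',x,yy,w,h)
E
python3 fl.py s5
```

```text
[ 0.4898  0.0194 -0.0048] [0.33 2.7  3.38] 1.7440439463462099 7.025
11 [339 257] [344 246]
[[317, 205], [328, 210]]
grip 281 209 10 20
```

Call:
move_arm:
  plan:
    - {"tx": 0,"ty": 0,"tz": 2,"rx": 0,"ry": 0,"rz": 0,"claw": 1}
    - {"tx": 0,"ty": 0,"tz": 1.5,"rx": 0,"ry": 0,"rz": 0,"claw": 1}
    - {"tx": 0,"ty": 0,"tz": 0,"rx": 0,"ry": 0,"rz": 0,"claw": 1}

```text
t: 7.4
tcp_pos: [0.4898, 0.0193, -0.0084]
ee_rot: [3.142, 0.0, 3.133]
ft_force: [1.8, 2.4, 4.8]
opening: 1.003
grasp_force: 2.1
```

```bash
python3 fl.py s6; python3 - <<'E'
from h import *
a=cv2.imread('pics/s6.png')[170:275,255:400]; w=cv2.imread('pics/s6w.png')[200:400,150:450]
cv2.imwrite('pics/s6c.png',np.vstack([cv2.resize(a,(640,463),interpolation=2)[:400],cv2.resize(w,(300,200)).repeat(1,0) if 0 else np.hstack([w,np.zeros((200,340,3),np.uint8)])]))
E
```

```text
[ 0.4898  0.0193 -0.0083] [0.99 2.61 4.68] 2.0854069688357413 7.55
12 [339 257] [342 247]
[[340, 216]]
grip 281 209 10 20
```

View pics/s6c.png

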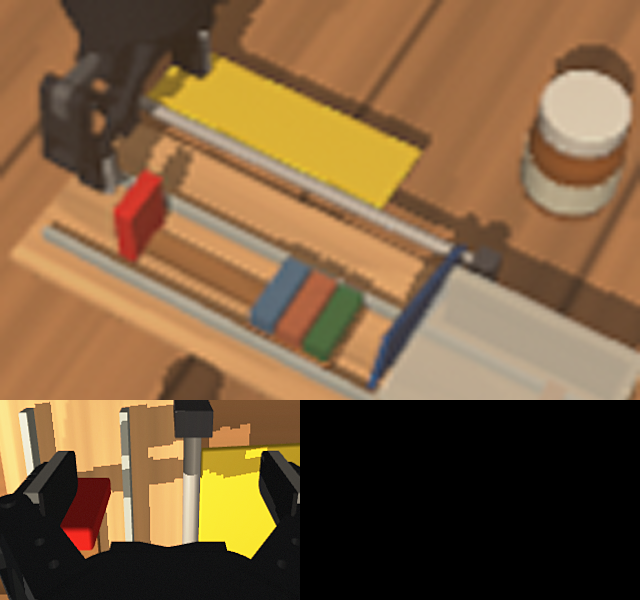

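The flap is open but probably only to about 0.4: its far edge is at (372,388) in the crop. I'll press further and watch for the hard stop.

Call:
move_arm:
  plan:
    - {"tx": 0,"ty": 0,"tz": 1.5,"rx": 0,"ry": 0,"rz": 0,"claw": 1}
    - {"tx": 0,"ty": 0,"tz": 0,"rx": 0,"ry": 0,"rz": 0,"claw": 1}
    - {"tx": 0,"ty": 0,"tz": 0,"rx": 0,"ry": 0,"rz": 0,"claw": 1}

```text
t: 7.92
tcp_pos: [0.4898, 0.0193, -0.0098]
ee_rot: [-3.141, 0.0, 3.133]
ft_force: [1.3, 2.5, 2.8]
opening: 1.001
grasp_force: 2.2
```

Call:
move_arm:
  plan:
    - {"tx": 0,"ty": 0,"tz": 1.5,"rx": 0,"ry": 0,"rz": 0,"claw": 1}
    - {"tx": 0,"ty": 0,"tz": 0,"rx": 0,"ry": 0,"rz": 0,"claw": 1}
    - {"tx": 0,"ty": 0,"tz": 0,"rx": 0,"ry": 0,"rz": 0,"claw": 1}

```text
t: 8.3
tcp_pos: [0.4898, 0.0191, -0.0113]
ee_rot: [-3.141, 0.0, 3.133]
ft_force: [2.9, 1.8, 4.9]
opening: 0.999
grasp_force: 2.2
```

```bash
python3 fl.py s7
```

```text
[ 0.4898  0.0192 -0.0113] [2.14 0.29 4.44] 2.233561686007306 8.45
12 [340 253] [343 243]Traceback (most recent call last):
  File "fl.py", line 7, in <module>
    y=cv2.inRange(hs,(25,150,120),(35,255,255)); c=max(cv2.findContours(y,0,2)[0],key=cv2.contourArea)
                                                   ~~~^^^^^^^^^^^^^^^^^^^^^^^^^^^^^^^^^^^^^^^^^^^^^^^^
ValueError: max() iterable argument is empty
```

The flap edge is now at row 253, so the angle is about 0.5. I'll push at this height.

Call:
move_arm:
  plan:
    - {"tx": -5,"ty": 0,"tz": 0,"rx": 0,"ry": 0,"rz": 0,"claw": 1}
    - {"tx": -5,"ty": 0,"tz": 0,"rx": 0,"ry": 0,"rz": 0,"claw": 1}
    - {"tx": -5,"ty": 0,"tz": 0,"rx": 0,"ry": 0,"rz": 0,"claw": 1}
    - {"tx": -5,"ty": 0,"tz": 0,"rx": 0,"ry": 0,"rz": 0,"claw": 1}
    - {"tx": -5,"ty": 0,"tz": 0,"rx": 0,"ry": 0,"rz": 0,"claw": 1}

```text
t: 9.07
tcp_pos: [0.5144, 0.0192, -0.0117]
ee_rot: [3.141, -0.001, 3.133]
ft_force: [-3.5, 0.8, 2.9]
opening: 0.999
grasp_force: 2.7
```

```bash
sed -i '/^y=/,/^print(cv2.approx/d' fl.py; python3 fl.py s8
```

```text
[ 0.5154  0.0192 -0.0111] [-2.4   2.01  4.13] 2.244361527264118 9.225
10 [340 253] [343 244]
grip 286 211 10 20
```

Call:
move_arm:
  plan:
    - {"tx": -6,"ty": 0,"tz": 0,"rx": 0,"ry": 0,"rz": 0,"claw": 1}
    - {"tx": -6,"ty": 0,"tz": 0,"rx": 0,"ry": 0,"rz": 0,"claw": 1}
    - {"tx": -6,"ty": 0,"tz": 0,"rx": 0,"ry": 0,"rz": 0,"claw": 1}
    - {"tx": -6,"ty": 0,"tz": 0,"rx": 0,"ry": 0,"rz": 0,"claw": 1}
    - {"tx": -6,"ty": 0,"tz": 0,"rx": 0,"ry": 0,"rz": 0,"claw": 1}

```text
t: 9.85
tcp_pos: [0.545, 0.0188, -0.0114]
ee_rot: [-3.142, -0.0, 3.133]
ft_force: [-3.1, 1.3, 4.7]
opening: 1.0
grasp_force: 2.8
```

```bash
python3 fl.py s9
```

```text
[ 0.546   0.0188 -0.011 ] [-1.7   0.27  5.42] 2.235120814293623 10.0
12 [340 254] [343 243]
grip 297 217 10 20
```

Steady, so I'll continue.

Call:
move_arm:
  plan:
    - {"tx": -6,"ty": 0,"tz": 0.2,"rx": 0,"ry": 0,"rz": 0,"claw": 1}
    - {"tx": -6,"ty": 0,"tz": 0,"rx": 0,"ry": 0,"rz": 0,"claw": 1}
    - {"tx": -6,"ty": 0,"tz": 0,"rx": 0,"ry": 0,"rz": 0,"claw": 1}
    - {"tx": -6,"ty": 0,"tz": 0,"rx": 0,"ry": 0,"rz": 0,"claw": 1}
    - {"tx": -6,"ty": 0,"tz": 0,"rx": 0,"ry": 0,"rz": 0,"claw": 1}
    - {"tx": -6,"ty": 0,"tz": 0,"rx": 0,"ry": 0,"rz": 0,"claw": 1}
    - {"tx": -6,"ty": 0,"tz": 0,"rx": 0,"ry": 0,"rz": 0,"claw": 1}

```text
t: 10.88
tcp_pos: [0.5863, 0.0185, -0.0115]
ee_rot: [-3.142, -0.001, 3.133]
ft_force: [-4.7, 1.5, 5.4]
opening: 1.001
grasp_force: 3.1
```

```bash
python3 fl.py s10
```

```text
[ 0.5873  0.0184 -0.0113] [-1.08  0.85  5.1 ] 2.258017942076549 11.025
13 [340 254] [343 243]
grip 313 225 10 20
```

Call:
move_arm:
  plan:
    - {"tx": -4,"ty": 0,"tz": 0,"rx": 0,"ry": 0,"rz": 0,"claw": 1}
    - {"tx": -4,"ty": 0,"tz": 0,"rx": 0,"ry": 0,"rz": 0,"claw": 1}
    - {"tx": -3,"ty": 0,"tz": 0,"rx": 0,"ry": 0,"rz": 0,"claw": 1}
    - {"tx": -2,"ty": 0,"tz": 0,"rx": 0,"ry": 0,"rz": 0,"claw": 1}

```text
t: 11.52
tcp_pos: [0.599, 0.0184, -0.0116]
ee_rot: [-3.142, -0.002, 3.133]
ft_force: [-4.7, 1.0, 5.7]
opening: 0.993
grasp_force: 3.2
```

Call:
move_arm:
  plan:
    - {"tx": -1.5,"ty": 0,"tz": 0,"rx": 0,"ry": 0,"rz": 0,"claw": 1}
    - {"tx": -1.5,"ty": 0,"tz": 0,"rx": 0,"ry": 0,"rz": 0,"claw": 1}

```text
t: 11.78
tcp_pos: [0.6019, 0.0184, -0.0116]
ee_rot: [-3.142, -0.002, 3.133]
ft_force: [-4.4, 0.9, 5.5]
opening: 1.001
grasp_force: 3.1
```

Call:
move_arm:
  plan:
    - {"tx": -1.5,"ty": 0,"tz": 0,"rx": 0,"ry": 0,"rz": 0,"claw": 1}
    - {"tx": -1,"ty": 0,"tz": 0,"rx": 0,"ry": 0,"rz": 0,"claw": 1}

```text
t: 12.02
tcp_pos: [0.6027, 0.0184, -0.0118]
ee_rot: [3.142, -0.006, 3.132]
ft_force: [-10.8, 0.2, 9.8]
opening: 1.003
grasp_force: 5.8
```

Call:
move_arm:
  plan:
    - {"tx": -1,"ty": 0,"tz": 0,"rx": 0,"ry": 0,"rz": 0,"claw": 1}
    - {"tx": -1,"ty": 0,"tz": 0,"rx": 0,"ry": 0,"rz": 0,"claw": 1}

```text
t: 12.28
tcp_pos: [0.6026, 0.0183, -0.0119]
ee_rot: [3.141, -0.012, 3.131]
ft_force: [-17.0, -0.8, 13.7]
opening: 1.0
grasp_force: 8.7
```

The force jumped at TCP x = 0.6026, where the stop was expected. I'll back off from the grip first, then let the paddle rise.

Call:
move_arm:
  plan:
    - {"tx": 4,"ty": 0,"tz": 0,"rx": 0,"ry": 0,"rz": 0,"claw": 1}
    - {"tx": 5,"ty": 0,"tz": 0,"rx": 0,"ry": 0,"rz": 0,"claw": 1}
    - {"tx": 5,"ty": 0,"tz": 0,"rx": 0,"ry": 0,"rz": 0,"claw": 1}
    - {"tx": 0,"ty": 0,"tz": 0,"rx": 0,"ry": 0,"rz": 0,"claw": 1}

```text
t: 12.78
tcp_pos: [0.5943, 0.0181, -0.0107]
ee_rot: [-3.141, 0.003, 3.132]
ft_force: [3.4, 0.1, 4.1]
opening: 1.0
grasp_force: 2.3
```

```bash
python3 fl.py s11
```

```text
[ 0.594   0.0181 -0.0111] [3.15 0.88 4.67] 2.347665785928257 12.925
11 [340 254] [343 243]
grip 319 228 10 20
```

Call:
move_arm:
  plan:
    - {"tx": 0,"ty": 0,"tz": -4,"rx": 0,"ry": 0,"rz": 0,"claw": 1}
    - {"tx": 0,"ty": 0,"tz": -5,"rx": 0,"ry": 0,"rz": 0,"claw": 1}
    - {"tx": 0,"ty": 0,"tz": -6,"rx": 0,"ry": 0,"rz": 0,"claw": 1}
    - {"tx": 0,"ty": 0,"tz": -8,"rx": 0,"ry": 0,"rz": 0,"claw": 1}
    - {"tx": 0,"ty": 0,"tz": -15,"rx": 0,"ry": 0,"rz": 0,"claw": 1}
    - {"tx": 0,"ty": 0,"tz": -30,"rx": 0,"ry": 0,"rz": 0,"claw": 1}
    - {"tx": 0,"ty": 0,"tz": -40,"rx": 0,"ry": 0,"rz": 0,"claw": 1}
    - {"tx": 0,"ty": 0,"tz": -40,"rx": 0,"ry": 0,"rz": 0,"claw": 1}

```text
t: 13.92
tcp_pos: [0.5923, 0.0186, 0.1378]
ee_rot: [3.142, -0.001, 3.133]
ft_force: [0.3, 0.4, -0.3]
opening: 1.0
grasp_force: 0.0
```

Call:
move_arm:
  plan:
    - {"tx": 40,"ty": 20,"tz": -30,"rx": 0,"ry": 0,"rz": 0,"claw": 1}
    - {"tx": 40,"ty": 20,"tz": 0,"rx": 0,"ry": 0,"rz": 0,"claw": 1}
    - {"tx": 0,"ty": 0,"tz": 0,"rx": 0,"ry": 0,"rz": 0,"claw": 1}
    - {"tx": 0,"ty": 0,"tz": 0,"rx": 0,"ry": 0,"rz": 0,"claw": 1}

```text
t: 14.42
tcp_pos: [0.5136, 0.0591, 0.1668]
ee_rot: [-3.141, 0.001, 3.133]
ft_force: [-0.4, -0.8, -0.7]
opening: 1.002
grasp_force: 0.0
```

```bash
python3 fl.py s12; python3 -c "
import cv2
a=cv2.imread('pics/s12.png')[150:310,250:410];cv2.imwrite('pics/s12c.png',cv2.resize(a,(600,600),interpolation=2))"
```

```text
[0.5141 0.0587 0.1664] [ 0.75 -0.18 -0.24] 0.0 14.575
22 [338 264] [357 228]
grip 319 228 10 20
```

View pics/s12c.png

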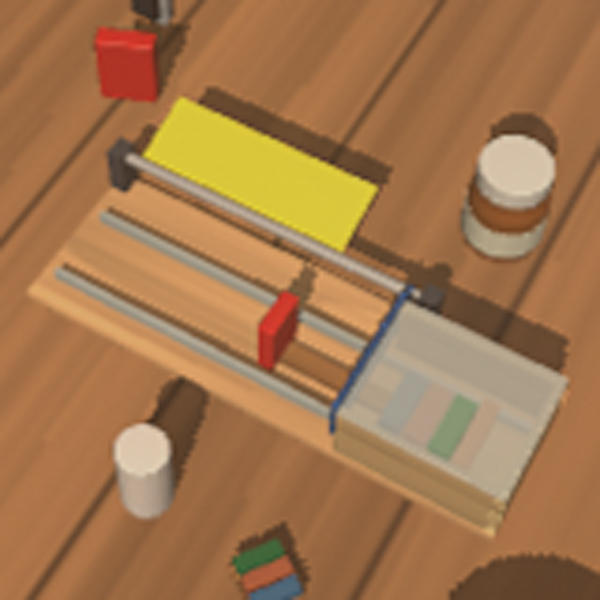

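The flap is shut, with the blue edge from (410,292) to (333,428). The tiles are inside against the orange stop at (475,430), the grip is outside at (278,330), and nothing else has moved.

```bash
python3 -c "
from rig import arm
print(arm.close_job())"
```

```text
the job is handed in; nothing more can be done
None
```

The middle-sized tray was pushed under the open flap to the stop inside the drying box, the flap shut behind the tiles, the bystanders next to the box had not moved, and the job was handed in at about 15 s (no verdict was returned).

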